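# Fit the sesame mill's grinding jar and run it into a cup

## Task

Get the sesame mill grinding: first stand the small steel cup upright on the rubber pad of the mill's tray so that the outlet opens right over it, and let go of it. Then set the grinding jar in the mill's collar, turn it until its cross socket drops over the drive, slide it home and press it down against the spring ring so that the mill runs; finish while still holding the jar pressed down. Keep cup and jar upright all the time, and leave the shakers and bowls where they are.

Things in the scene. Friction and masses are not known exactly. Their poses are not given: they have to be found in the camera images.
- mill: The fixed sesame mill: round white body 108 mm across with an open collar on top (rim 99 mm high), a metal outlet duct and under it a grey cup tray, round at its end, 88 mm wide, 6 mm high, that runs out to 165 mm from the mill's axis along its own -x. Origin on the axis at worktop level; x points from the tray to the axis, z up
- mill_pad (a point): Centre of the top of the round black rubber pad (74 mm across) on the mill's tray where the cup belongs: 7 mm above the worktop, 115 mm from the mill's axis. Axes are the mill's
- mill_mouth (a point): Centre of the round mouth (20 mm across) under the end of the outlet duct, 62 mm above the pad and 8 mm from its centre towards the mill. The duct, 26 mm wide, lies level 72 to 86 mm above the worktop and ends 11 mm beyond the mouth: the cup cannot be lowered straight onto the pad, it comes in level under the duct, towards the mill
- mill_seat (a point): Point on the mill's vertical axis, 80 mm above the worktop, level with the top of the sprung switch ring at rest. Round it is the collar's bore, 64 mm in diameter, its rim 19 mm above this point and 82 mm across outside. The tops of the drive cross in the bore are 10 mm above this point. Axes are the mill's
- drive_dog (a joint): Angle (rad, counter-clockwise from above) of the mill's drive in the bore, a steel cross of four equal arms (38 mm across, arms 8 mm wide with rounded tops): at 0 its arms lie along the mill's x and y. It is stiff to turn (0.25 N m) and stays put while the jar is turned lightly on it
- switch_ring (a joint): How far (m) the sprung ring at the bottom of the bore is pressed down: 0 at rest, 0.008 at its stop. It starts to move at 5 N and takes 8.3 N at 0.003 and 14 N at 0.008 (jar's weight included). The mill runs while it is more than 0.003 down
- jar_center (a point): Centre (47 mm up) of the loose grinding jar, 94 mm high, about 0.24 kg, standing upright, z up. Steel skirt 60 mm in diameter over the lowest 34 mm (foot tapered to 54 mm), grey hopper 52 mm in diameter from 40 to 80 mm up (grasp here), black lid 55 mm across at 80 to 90 mm, with a raised grey cross rib on top
- jar: The jar; origin at the centre of its underside, where a cross-shaped socket (22 mm deep, slots 11 mm wide) has its arms along the jar's x and y, right under the lid's rib: four fits, a quarter turn apart. Unmeshed it stands on the drive cross, this point 9 mm above mill_seat; meshed it drops level with mill_seat, and goes lower with the ring when pressed
- cup_center (a point): Centre (25.5 mm up) of the small steel sauce cup, open at the top, 51 mm high, 64 mm across the rim, 52 mm at the foot, 70 g, standing upright; z up
- cup: The steel cup; origin at the centre of its underside, z up
- salt_center (a point): Centre (45 mm up) of the salt shaker, 44 mm across and 90 mm high: leave alone
- starch_center (a point): Centre (51 mm up) of the steel starch shaker, 69 mm across and 102 mm high: leave alone
- bowls_center (a point): Centre (38 mm up) of two nested stoneware bowls, 160 mm across and 76 mm high: leave alone

How it is judged:
On the way, in this order (a step that is already met when the one before it is completed fails the run):
1. the cup stands upright on the pad under the outlet, let go (horizontal distance between cup_center and mill_mouth below 0.022 m and z of cup in the frame of mill_pad between -0.003 and 0.003 m and angle between cup's own z axis and vertical below 0.08 rad and contact force between the fingers and cup below 0.05 N), for 0.2 s.
2. the jar is meshed on the drive and home on the ring, upright (horizontal distance between jar_center and mill_seat below 0.004 m and z of jar in the frame of mill_seat below 0.0025 m and angle between jar's own z axis and vertical below 0.07 rad), for 0.1 s.
At the end, for the whole second after the job is handed in: Jar meshed on the drive, upright within 4 degrees, within 4 mm of the mill's axis, held by the gripper (over 2 N) so that the ring stays over 3 mm down; cup upright within 4.6 degrees, untouched and still on the pad, its centre within 22 mm of the outlet mouth in plan; bystanders moved under 20 mm (all of step 1 and value of joint switch_ring above 0.003 m and z of jar in the frame of mill_seat below -0.002 m and horizontal distance between jar_center and mill_seat below 0.004 m and angle between jar's own z axis and vertical below 0.07 rad and contact force between the fingers and jar above 2 N and contact force between anything else and cup above 0.2 N and linear speed of cup below 0.02 m/s); the arm keeps its last pose, push and grip.
It fails at once if the cup is tipped (angle between cup's own z axis and vertical above 0.6 rad).
It fails at once if the jar is tipped (angle between jar's own z axis and vertical above 0.6 rad).
It fails at once if a shaker or the bowls are moved (distance of any of salt_center, starch_center, bowls_center from where it was at the start of the episode above 0.02 m).
It also fails if it takes over 54 s, if anything falls off the work surface, if the arm or the gripper's body presses on something with over 40 N, if the wrist force passes 120 N, or if a joint passes its speed limit or range.

## Robot

A 6-joint arm with a two-finger parallel gripper is mounted at the origin on a cart in front of the work surface, level with it; the furniture and walls round the work are solid. World frame = base frame: x ahead of the robot, y to its left, z up, the work surface at z = 0. Lengths are in m, angles in rad, forces in N, time in s.
With the tool pointing down it reaches from about 0.375 to 0.9 m from the base axis. Payload 3.1 kg.
Tool frame: the origin (TCP) lies between the finger pads; the fingertips stand 19 mm ahead of it and the grasp point (between the pads) is the TCP; z points along the fingers, y is the line along which they close (so a half turn about z gives the same grasp; the last joint's range is limited). The gripper opens to 87 mm and grips with 3 to 60 N. Pads are 19 mm wide; open, the fingers measure 117 mm over their backs; the gripper's body (75 mm by 190 mm) begins 51 mm behind the grasp point.
Start: joints at [-1.286, 0.527, 1.433, -0, 1.181, -0.178], TCP at [0.28, -0.559, 0.242] pointing down, gripper open.
Joint ranges: [-3.08, 3.08], [-0.75, 2.2], [0.22, 2.44], [-1.43, 4.57], [0, 2.65], [-2.85, 2.85]. Speed limits (rad/s): [2.79, 2.79, 3.14, 3.14, 3.14, 3.14].

## Interface

Orientations are given as a unit quaternion [x, y, z, w].
In Python, from rig import robot, camera, camera_info, hand_in gives the robot as it stands.
- The arm moves only by the shell command python3 -m handwheel 'ROWS' [FORCE]. ROWS is a JSON object of lists of equal length, an entry for each row: "hand": the opening, from 0 (shut) to 1 (fully open); "translation": the shift along the world's x, y, z in mm, a list of three; "turn": the turn, a rotation vector about the world's x, y, z in rad, a list of three. In form: {"hand": [hand, ...], "translation": [[tx, ty, tz], ...], "turn": [[ax, ay, az], ...]}. A call has 1 to 12 rows; each row is the pose to reach, as a shift and turn from the pose commanded when the call began; what a row does not reach only later rows make up. A row lasts 1/12 s, in which the tool goes at most 41.7 mm and 7.16 degrees, less where a joint would pass 70% of its speed; a pose out of reach is approached as far as the arm can. A call with a gripper value outside its range is refused whole. The fingers move at their own pace and stop on an object; FORCE is the grip in N (left out, the last holds). Time passes only in rows, so rows that repeat a pose let the fingers close. It gives the time, the measured TCP pose, the force, the opening and the grip force at its end, in the units of the state.
- robot.get_obs(): the state, without advancing time (a new reading comes with each control period).
- camera(name): name is "side" or "top" or "wrist"; returns (picture, depth): 400x640x3 uint8, red, green, blue; 400x640 float32, m along the optical axis (not along the pixel's ray), 0 where there is no reading.
- camera_info(name): a dict with "vertical_fov" (degrees; the focal length in pixels is half the picture's height over the tangent of half this angle, whatever the lens; pixels are square), "cx", "cy" (the principal point, pixels), "world_from_camera" (4x4, takes a point from camera to world coordinates). Camera axes: x right, y down, z forward; pixel columns grow to the right and rows downward; lengths in m; the calibration is good to about 2 mm. A picture is of the moment at which its call begins: read the wrist's pose just before it. camera_info takes no time and is no camera call; for the wrist camera it gives the pose at the moment of the call.
- hand_in(): hands the job in; it is judged then, once.
The state is a dict: "time": time; "q": joint angles; "joint_velocities": joint speeds; "joint_torque": joint torques, N m; "position": TCP position; "tool_rot": TCP orientation; "ft_force": force on the tool from outside, world axes, zero at the start; "moment": the same for the moment, N m; "grip_width": finger opening in m; "grip_force": force on a finger pad.
Only numpy, scipy, OpenCV 4.12 (cv2) and the standard library are available. Lean on these libraries where they do the work, as an engineer would, in place of code of your own. Each camera call takes 0.05 s, during which the arm holds its last target. There are 200 camera calls.

## Working session

There is one attempt and no reset: what is moved stays moved. The work goes in short steps, Python scripts to look and compute and a shell command to move; the robot and the scene stay as the last step left them, time stands still between calls to the robot, and variables do not carry over. Pictures are saved under pics/ and viewed, at most 11 in all, crops included, and the job is handed in when it is done.

```bash
mkdir -p pics; ls; cat > h.py <<'E'
import numpy as np,cv2
from rig import robot,camera,camera_info
def cap(n):
    i=camera_info(n); p,d=camera(n); return p,d,i
def pts(d,i):
    f=d.shape[0]/2/np.tan(np.radians(i["vertical_fov"])/2)
    v,u=np.mgrid[:d.shape[0],:d.shape[1]]
    P=np.stack([(u-i["cx"])/f*d,(v-i["cy"])/f*d,d],-1)
    T=np.array(i["world_from_camera"]); W=P@T[:3,:3].T+T[:3,3]
    W[d<=0]=np.nan; return W
def save(n,p): cv2.imwrite("pics/"+n,p[...,::-1])
E
python3 - <<'E'
from h import *
print(robot.get_obs())
for n in("top","side"):
    p,d,i=cap(n); save(n+"0.png",p); np.savez(n+"0.npz",p=p,d=d,W=pts(d,i)); print(n,i)
E
```

```text
pics
{'time': 0.0, 'q': array([-1.28550217e+00,  5.28440078e-01,  1.43391998e+00,  6.93815410e-06,
        1.18137409e+00, -1.78499015e-01]), 'joint_velocities': array([-0.00016753,  0.00058336, -0.00017323, -0.00171226,  0.0004866 ,
        0.00018965]), 'joint_torque': array([-8.81493761e-04, -4.40043104e+01, -1.76592994e+01,  6.33865013e-02,
        5.83359227e-02, -1.48760337e-04]), 'position': array([ 0.27941963, -0.55828416,  0.24058199]), 'tool_rot': array([ 9.73232011e-01,  2.29822338e-01, -5.39449127e-05, -1.06939484e-03]), 'ft_force': array([-0.50066485, -0.33853457, -0.73219442]), 'moment': array([-0.01907394, -0.00793264,  0.02756973]), 'grip_force': 0.0, 'grip_width': 0.08703796966075199}
top {'vertical_fov': 44.694116695708985, 'cx': 319.55081550435585, 'cy': 203.33396577590148, 'world_from_camera': array([[ 0.14888135, -0.96599051,  0.2114159 ,  0.34666361],
       [-0.98884526, -0.14638987,  0.02747851, -0.03089026],
       [ 0.00440516, -0.21314865, -0.97700985,  1.22881394],
       [ 0.        ,  0.        ,  0.        ,  1.        ]])}
side {'vertical_fov': 47.57779231507845, 'cx': 317.4885518560854, 'cy': 205.4276256569194, 'world_from_camera': array([[-0.99993553,  0.0073575 , -0.00864847,  0.59122189],
       [ 0.01081818,  0.3859544 , -0.92245442,  1.12621586],
       [-0.00344904, -0.92248852, -0.38600912,  0.57250379],
       [ 0.        ,  0.        ,  0.        ,  1.        ]])}
```

View pics/top0.png

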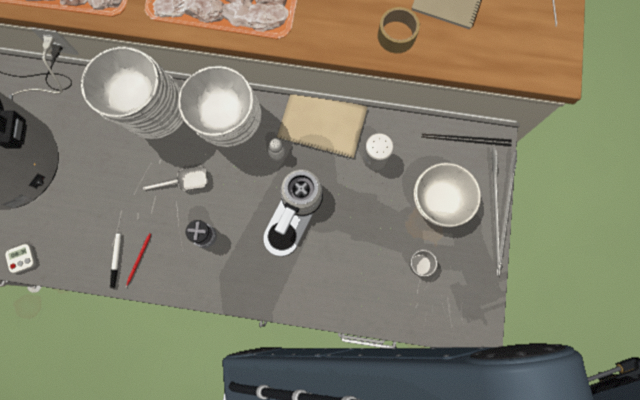

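View pics/side0.png

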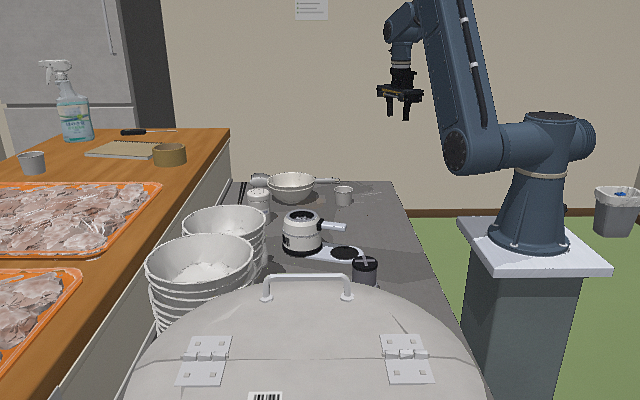

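The top view shows the mill collar at px (301,188), its pad at (283,236), the cup at (424,263) and the jar at (200,232). The bowls are at (447,195), starch at (379,147) and salt at (276,148). The side view shows the same layout, with the mill at (303,228), jar at (365,268) and cup at (343,195).

```bash
cat > m.py <<'E'
from h import *
def circ(xy): 
    A=np.c_[2*xy,np.ones(len(xy))]; s=np.linalg.lstsq(A,(xy**2).sum(1),rcond=None)[0]
    return s[:2],np.sqrt(s[2]+s[:2]@s[:2])
for n in("top","side"):
    z=np.load(n+"0.npz"); W=z["W"];p=z["p"]
    big=cv2.resize(p[130:290,160:480] if n=="top" else p[160:310,225:400],None,fx=2.5 if n=="top" else 4,fy=2.5 if n=="top" else 4,interpolation=cv2.INTER_CUBIC); save(n+"z.png",big)
    boxes=dict(mill=(255,160,330,255),cup=(408,245,442,282),jar=(180,215,220,252),bowl=(410,160,485,230),starch=(362,130,397,165),salt=(265,133,288,163)) if n=="top" else dict(mill=(275,205,365,265),cup=(332,183,355,208),jar=(348,252,382,285))
    for k,(a,b,c,e) in boxes.items():
        Q=W[b:e,a:c].reshape(-1,3); Q=Q[~np.isnan(Q[:,0])]
        h=np.percentile(Q[:,2],[1,50,98,99.8]); 
        t=Q[(Q[:,2]>h[2]-.006)]
        (x,y),r=cv2.minEnclosingCircle(t[:,:2].astype(np.float32))
        o=Q[(Q[:,2]>.012)&(Q[:,2]<.2)]
        print(n,k,"z%",h.round(4),"top mean",t.mean(0).round(4),"encl",round(x,4),round(y,4),round(r,4),len(t),"bb",o.min(0).round(3),o.max(0).round(3))
E
python3 m.py
```

```text
top mill z% [-0.0046  0.0032  0.1001  0.1036] top mean [0.6206 0.0515 0.0987] encl 0.62 0.0537 0.0491 487 bb [ 0.481 -0.001  0.012] [0.707 0.132 0.106]
top cup z% [-0.0045  0.0026  0.0522  0.0556] top mean [ 0.4962 -0.2707  0.0508] encl 0.4942 -0.268 0.032 113 bb [ 0.464 -0.299  0.012] [ 0.525 -0.237  0.057]
top jar z% [-0.0049  0.0035  0.0958  0.0988] top mean [0.4834 0.2776 0.0929] encl 0.4835 0.2782 0.0273 301 bb [0.453 0.248 0.012] [0.511 0.305 0.1  ]
top bowl z% [-0.0042  0.0236  0.0761  0.079 ] top mean [ 0.6679 -0.3044  0.074 ] encl 0.6659 -0.3041 0.0804 500 bb [ 0.586 -0.383  0.014] [ 0.747 -0.223  0.082]
top starch z% [-0.0044  0.088   0.104   0.1053] top mean [ 0.7546 -0.1215  0.1008] encl 0.7544 -0.1214 0.0339 458 bb [ 0.721 -0.156  0.015] [ 0.79  -0.088  0.107]
top salt z% [-0.0041  0.0085  0.0904  0.0934] top mean [0.7254 0.1326 0.0883] encl 0.7253 0.1319 0.0146 88 bb [0.705 0.113 0.012] [0.783 0.154 0.094]
side mill z% [-0.0043  0.0012  0.0965  0.0983] top mean [0.6074 0.0854 0.0948] encl 0.5687 0.1601 0.1594 332 bb [0.482 0.012 0.012] [0.676 0.296 0.1  ]
side cup z% [-0.0052  0.0089  0.0482  0.0495] top mean [ 0.4947 -0.2691  0.0459] encl 0.4956 -0.2673 0.0357 72 bb [ 0.464 -0.301  0.012] [ 0.524 -0.233  0.05 ]
side jar z% [-0.0037  0.0616  0.2995  0.322 ] top mean [0.5491 0.706  0.3059] encl 0.5491 0.7077 0.0219 43 bb [0.454 0.253 0.031] [0.51  0.31  0.094]
```

View pics/topz.png

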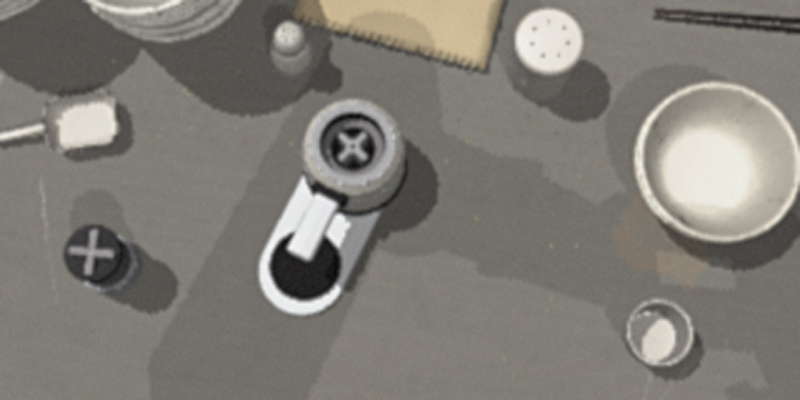

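```bash
python3 - <<'E'
from h import *
z=np.load("top0.npz");W=z["W"];p=z["p"].astype(int)
v,u=np.mgrid[:400,:640]
box=(u>255)&(u<330)&(v>160)&(v<260)
# pad: dark, low
s=box&(p.sum(2)<110)&(W[...,2]<.02)&(v>215); Q=W[s]; print("pad dark",s.sum(),Q.mean(0).round(4),cv2.minEnclosingCircle(Q[:,:2].astype(np.float32)))
# tray white
s=box&(p.min(2)>170)&(W[...,2]<.03); Q=W[s]; print("tray",s.sum(),Q.min(0).round(3),Q.max(0).round(3),cv2.fitEllipse(Q[:,:2].astype(np.float32)))
s=box&(W[...,2]>.091)&(W[...,2]<.108); Q=W[s]
# rim: annulus 32..41
from scipy.optimize import least_squares
f=lambda c:(lambda r:np.maximum(r-.041,0)+np.maximum(.032-r,0))(np.hypot(*(Q[:,:2]-c).T))
c=least_squares(f,[.62,.052],loss="soft_l1",f_scale=.002).x; r=np.hypot(*(Q[:,:2]-c).T); print("rim",c,np.percentile(r,[1,5,50,95,99]),Q[:,2].mean())
# duct: height 80-90 
s=box&(W[...,2]>.078)&(W[...,2]<.09)&(np.hypot(W[...,0]-c[0],W[...,1]-c[1])>.056);Q=W[s];print("duct",s.sum(),Q.mean(0),cv2.minAreaRect(Q[:,:2].astype(np.float32)))
d=c-Q[:,:2].mean(0);print("dir from duct",np.degrees(np.arctan2(d[1],d[0])))
T=camera_info("wrist")["world_from_camera"];o=robot.get_obs();print("wristcam",T.round(3),o["position"])
E
```

```text
pad dark 351 [0.5074 0.0833 0.0079] ((0.5137572884559631, 0.08530790358781815), 0.03353048861026764)
tray 492 [ 0.464  0.048 -0.003] [0.604 0.132 0.013] ((0.5243071913719177, 0.08798109740018845), (0.0764184296131134, 0.12183455377817154), 88.95346069335938)
rim [0.6205985  0.05206791] [0.00783899 0.0294047  0.03874035 0.0478498  0.05287221] 0.0971497740746185
duct 267 [0.53798534 0.07766013 0.08571374] ((0.5394602417945862, 0.07776400446891785), (0.026422487571835518, 0.060575906187295914), 72.82459259033203)
dir from duct -17.212132876102224
wristcam [[ 0.447 -0.852 -0.272  0.355]
 [-0.895 -0.426 -0.135 -0.519]
 [-0.001  0.304 -0.953  0.384]
 [ 0.     0.     0.     1.   ]] [ 0.2794583  -0.55832576  0.24064918]
```

```bash
python3 -m handwheel '{"hand":[1,1,1,1,1,1,1,1,1,1,1,1],"translation":[[24,32,-7],[48,64,-14],[72,96,-20],[96,128,-27],[119,161,-33],[143,193,-40],[167,225,-47],[191,257,-53],[215,290,-60],[215,290,-60],[215,290,-60],[215,290,-60]],"turn":[[0,0,-0.1],[0,0,-0.2],[0,0,-0.3],[0,0,-0.4],[0,0,-0.5],[0,0,-0.6],[0,0,-0.7],[0,0,-0.764],[0,0,-0.764],[0,0,-0.764],[0,0,-0.764],[0,0,-0.764]]}'
python3 - <<'E'
from h import *
from scipy.spatial.transform import Rotation as R
p,d,i=cap("wrist");save("w1.png",p);W=pts(d,i);o=robot.get_obs();np.savez("w1.npz",p=p,d=d,W=W)
print(o["position"],R.from_quat(o["tool_rot"]).as_matrix().round(3),o["q"].round(3))
m=(np.hypot(W[...,0]-.494,W[...,1]+.268)<.05)
Q=W[m&(W[...,2]>.012)];print(len(Q),np.percentile(Q[:,2],[5,50,95,99]))
t=Q[Q[:,2]>.047];print(cv2.minEnclosingCircle(t[:,:2].astype(np.float32)),t.mean(0), "bb",Q.min(0),Q.max(0))
E
```

```text
time: 1.1
position: [0.4945, -0.269, 0.1813]
tool_rot: [0.989, -0.149, -0.0, 0.0]
ft_force: [-0.3, 1.6, -0.4]
grip_width: 0.0866
grip_force: 0.0
[ 0.49429707 -0.26980503  0.18154485] [[ 0.955 -0.296 -0.   ]
 [-0.296 -0.955 -0.001]
 [ 0.     0.001 -1.   ]] [-6.980e-01  5.230e-01  1.649e+00 -1.000e-03  9.690e-01  1.174e+00]
33483 [0.04891236 0.24985431 0.27029729 0.27119053]
((0.4963621497154236, -0.26827168464660645), 0.05003047734498978) [ 0.51412214 -0.27784701  0.24245738] bb [ 0.46402576 -0.31794905  0.01200432] [ 0.53715798 -0.21837813  0.27247841]
```

View pics/w1.png

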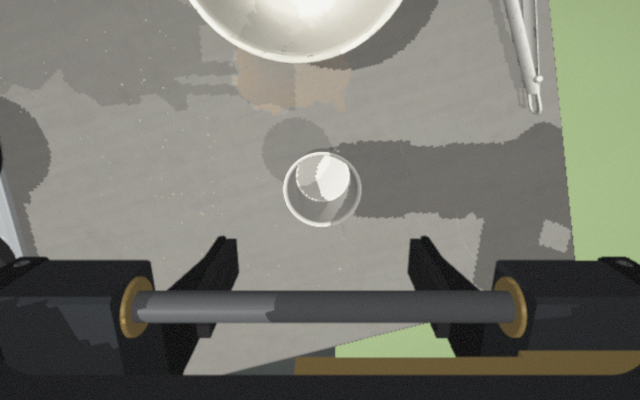

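The wrist view shows the cup rim at px (322,189), radius about 38 px, with the bowl at the top edge and the fingers below on either side.

```bash
python3 - <<'E'
from h import *
W=np.load("w1.npz")["W"]
m=(np.hypot(W[...,0]-.494,W[...,1]+.268)<.05)&(W[...,2]<.065)
Q=W[m&(W[...,2]>.012)];print(len(Q),np.percentile(Q[:,2],[5,50,95,99]))
t=Q[Q[:,2]>.046];print(cv2.minEnclosingCircle(t[:,:2].astype(np.float32)),cv2.fitEllipse(t[:,:2].astype(np.float32)), "bb",Q.min(0),Q.max(0)); print("table",np.nanmedian(W[150:250,100:230,2]))
E
```

```text
2450 [0.01524662 0.04197965 0.05082684 0.05153309]
((0.4956890642642975, -0.2663274109363556), 0.03199685364961624) ((0.4960877597332001, -0.26647767424583435), (0.05986013635993004, 0.059984441846609116), 88.21753692626953) bb [ 0.46402576 -0.29793042  0.01200432] [ 0.52734187 -0.23468322  0.05255441]
table -0.00026348944846746325
```

```bash
python3 -m handwheel '{"hand":[1,1,1,1,1,1,0,0,0,0,0,0],"translation":[[1,2,-35],[1,2,-70],[1,2,-105],[1,2,-130],[1,2,-145],[1,2,-145],[1,2,-145],[1,2,-145],[1,2,-145],[1,2,-145],[1,2,-145],[1,2,-145]],"turn":[[0,0,0],[0,0,0],[0,0,0],[0,0,0],[0,0,0],[0,0,0],[0,0,0],[0,0,0],[0,0,0],[0,0,0],[0,0,0],[0,0,0]]}' 12
```

```text
time: 2.15
position: [0.4962, -0.2676, 0.0378]
tool_rot: [0.989, -0.149, 0.001, 0.001]
ft_force: [-1.0, -0.5, 4.6]
grip_width: 0.0603
grip_force: 11.8
```

```bash
python3 -m handwheel '{"hand":[0,0,0,0,0,0,0,0,0,0,0,0],"translation":[[0,0,25],[0,0,65],[-3,20,100],[-10,58,113],[-17,98,113],[-24,138,113],[-31,178,113],[-38,218,113],[-45,258,113],[-52,298,113],[-59,338,113],[-64,366,113]],"turn":[[0,0,0],[0,0,0],[0,0,0],[0,0,0],[0,0,0],[0,0,0],[0,0,0],[0,0,0],[0,0,0],[0,0,0],[0,0,0],[0,0,0]]}'
python3 -m handwheel '{"hand":[0,0,0],"translation":[[-2,12,0],[-2,12,0],[-2,12,0]],"turn":[[0,0,0],[0,0,0],[0,0,0]]}'
python3 - <<'E'
from h import *
p,d,i=cap("wrist");save("w2.png",p);W=pts(d,i);np.savez("w2.npz",p=p,d=d,W=W)
print(robot.get_obs()["position"],robot.get_obs()["q"].round(3))
E
```

```text
time: 3.15
position: [0.4298, 0.102, 0.1498]
tool_rot: [0.989, -0.149, -0.0, -0.0]
ft_force: [0.5, -1.1, -0.3]
grip_width: 0.0608
grip_force: 12.0
time: 3.4
position: [0.4295, 0.1117, 0.1498]
tool_rot: [0.989, -0.148, 0.0, 0.0]
ft_force: [-0.2, -0.9, -0.8]
grip_width: 0.0602
grip_force: 12.0
[0.42987296 0.11092848 0.14975409] [ 0.     0.447  1.966 -0.     0.728  1.87 ]
```

View pics/w2.png

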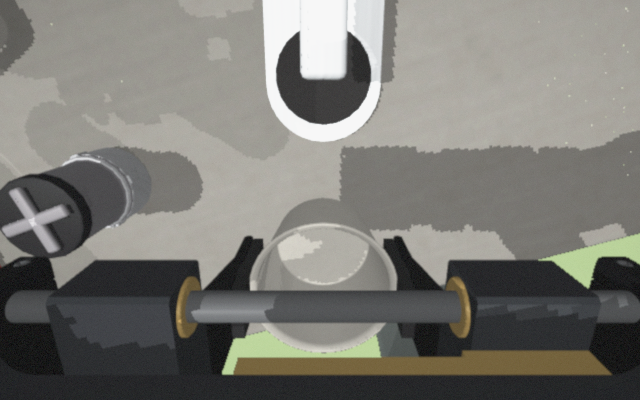

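The pad shows at px (324,78), the duct end at (324,79) and the tray tip at (322,140). The cup is upright in the grip at (323,287), and the jar's rib is at (36,218).

```bash
python3 - <<'E'
from h import *
from scipy.optimize import least_squares
z=np.load("w2.npz");W=z["W"];p=z["p"].astype(int)
v,u=np.mgrid[:400,:640]
b=(u>255)&(u<390)&(v<150)
g=lambda m:(lambda Q:Q[~np.isnan(Q[:,0])])(W[m])
tray=b&(p.min(2)>150)&(W[...,2]<.03); Q=g(tray);print("tray z",np.median(Q[:,2]))
dark=(b&(p.max(2)<70)&(W[...,2]<.03)).astype(np.uint8); c=max(cv2.findContours(dark,0,1)[0],key=cv2.contourArea)[:,0]
def fit(P,r,w0):
    f=lambda c:np.hypot(*(P-c).T)-r
    s=least_squares(f,w0,loss="soft_l1",f_scale=.0007);return s.x,np.abs(s.fun).mean()
P=np.array([W[y,x] for x,y in c if not(295<x<352 and y<84) and y>35]);P=P[np.hypot(*(P[:,:2]-[.511,.086]).T)<.05]
print("pad",fit(P[:,:2],.037,[.51,.086]),np.median(P[:,2]),len(P))
# tray tip arc
m=tray.astype(np.uint8);c=max(cv2.findContours(m,0,1)[0],key=cv2.contourArea)[:,0]
P=np.array([W[y,x] for x,y in c if y>85]);print("tray arc (R44)",fit(P[:,:2],.044,[.5,.09]))
s=b&(W[...,2]>.08)&(W[...,2]<.092);Q=g(s)[:,:2].astype(np.float32);print("duct",cv2.minAreaRect(Q),np.median(g(s)[:,2]))
# cup rim
s=(u>245)&(u<402)&(v>195)&(v<262)&(W[...,2]>.13)&(W[...,2]<.18);Q=g(s);print("cup",np.percentile(Q[:,2],[50,99]))
t=Q[Q[:,2]>np.percentile(Q[:,2],99)-.006];print(fit(t[:,:2],.0315,[.43,.111]))
print("cols",u[tray&(v>100)].mean())
# jar
s=(u<155)&(v>145)&(v<260)&(W[...,2]>.085)&(W[...,2]<.1);Q=g(s);print("jar top",cv2.minEnclosingCircle(Q[:,:2].astype(np.float32)),np.median(Q[:,2]))
E
```

```text
tray z 0.00551543187531256
pad (array([0.51625834, 0.086899  ]), np.float64(0.001370007880718946)) 0.006863644223284587 212
tray arc (R44) (array([0.50003319, 0.09052578]), np.float64(0.008216640654206613))
duct ((0.5309466123580933, 0.0825110599398613), (0.026157572865486145, 0.039564814418554306), 72.93450164794922) 0.08567988121900524
cup [0.14851192 0.16337202]
(array([0.42788341, 0.11424977]), np.float64(0.0008259353464162088))
cols 334.41916624300967
jar top ((0.48510754108428955, 0.28012585639953613), 0.028134411200881004) 0.08991865594540077
```

```bash
python3 -m handwheel '{"hand":[0,0,0,0,0,0,0,0,0,0,0,0],"translation":[[0,0,-40],[0,0,-80],[0,0,-101],[0,0,-101],[15,-4.5,-101],[30,-9,-101],[45,-14,-101],[60,-18,-101],[75,-23,-101],[84,-26,-101],[88,-27,-101],[88,-27,-101]],"turn":[[0,0,0],[0,0,0],[0,0,0],[0,0,0],[0,0,0],[0,0,0],[0,0,0],[0,0,0],[0,0,0],[0,0,0],[0,0,0],[0,0,0]]}'
python3 -m handwheel '{"hand":[0,0,0],"translation":[[0,0,-3],[0,0,-5],[0,0,-5]],"turn":[[0,0,0],[0,0,0],[0,0,0]]}'
python3 - <<'E'
from h import *
p,d,i=cap("wrist");save("w3.png",p)
E
```

```text
time: 4.45
position: [0.519, 0.0831, 0.0494]
tool_rot: [0.989, -0.15, 0.001, -0.0]
ft_force: [-0.5, -0.4, -0.8]
grip_width: 0.0602
grip_force: 12.0
time: 4.7
position: [0.5166, 0.0841, 0.0441]
tool_rot: [0.989, -0.149, -0.0, 0.0]
ft_force: [-1.0, -1.5, 5.9]
grip_width: 0.0602
grip_force: 12.4
```

View pics/w3.png

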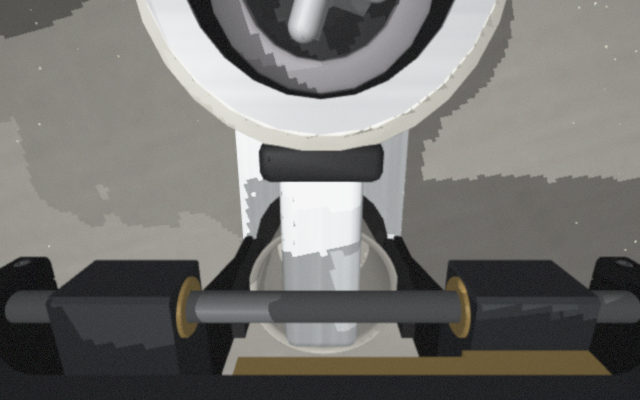

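The cup is in under the duct, centred at about px (322,290), and is touching the pad with 6 N up. I'll release it and rise.

```bash
python3 -m handwheel '{"hand":[1,1,1,1,1,1,1,1,1,1,1,1],"translation":[[0,0,0],[0,0,0],[0,0,0],[0,0,0],[0,0,0],[0,0,10],[0,0,30],[0,0,70],[0,0,110],[0,0,150],[0,0,190],[0,0,190]],"turn":[[0,0,0],[0,0,0],[0,0,0],[0,0,0],[0,0,0],[0,0,0],[0,0,0],[0,0,0],[0,0,0],[0,0,0],[0,0,0],[0,0,0]]}'
python3 -m handwheel '{"hand":[1,1],"translation":[[0,0,0],[0,0,0]],"turn":[[0,0,0],[0,0,0]]}'
python3 - <<'E'
from h import *
o=robot.get_obs();p,d,i=cap("wrist");save("w4.png",p);W=pts(d,i);np.savez("w4.npz",p=p,d=d,W=W,T=i["world_from_camera"],fov=i["vertical_fov"],cx=i["cx"],cy=i["cy"]);print(o["position"])
E
```

```text
time: 5.75
position: [0.5224, 0.0841, 0.242]
tool_rot: [0.989, -0.149, 0.009, -0.001]
ft_force: [0.0, 0.9, 0.9]
grip_width: 0.0866
grip_force: 0.0
time: 5.92
position: [0.5169, 0.0841, 0.2338]
tool_rot: [0.989, -0.15, -0.0, 0.0]
ft_force: [0.1, -0.4, -0.6]
grip_width: 0.0871
grip_force: 0.0
[0.51691084 0.08412403 0.23382053]
```

View pics/w4.png

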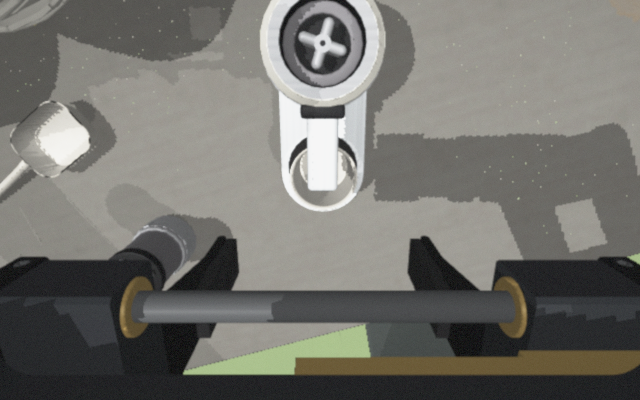

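The cup stands under the duct at px (322,178), and the bore is at (322,43) with the drive cross a little rotated. Next I measure the bore centre, cross angle, cup position, jar position and rib angle.

```bash
cat > g.py <<'E'
from h import *
from scipy.optimize import least_squares
def ccross(P,c,w):
    # angle maximizing cross-fit of points P (xy) ; returns angle mod 90deg
    a=np.radians(np.arange(0,90,.25)); X=P-c; best=[]
    for t in a:
        x=X@[np.cos(t),np.sin(t)]; y=X@[-np.sin(t),np.cos(t)]
        best.append(np.minimum(np.abs(x),np.abs(y)).clip(0,w).mean())
    return np.degrees(a[np.argmin(best)]),min(best)*1e3
def fit(P,r,w0):
    s=least_squares(lambda c:np.hypot(*(P-c).T)-r,w0,loss="soft_l1",f_scale=.0007);return s.x.round(4),round(np.abs(s.fun).mean()*1e3,2)
def ring(P,c0):
    def f(c):
        r=np.hypot(*(P-c).T); return np.maximum(r-.041,0)+np.maximum(.032-r,0)
    return least_squares(f,c0,loss="soft_l1",f_scale=.001).x
def onplane(i,px,zz):
    f=200/np.tan(np.radians(i["vertical_fov"])/2);T=np.array(i["world_from_camera"])
    px=np.atleast_2d(px).astype(float);r=np.c_[(px[:,0]-i["cx"])/f,(px[:,1]-i["cy"])/f,np.ones(len(px))]@T[:3,:3].T
    return (T[:3,3]+r*((zz-T[2,3])/r[:,2])[:,None])[:,:2]
E
python3 - <<'E'
from g import *
z=np.load("w4.npz");W=z["W"];p=z["p"].astype(int);i=dict(vertical_fov=float(z["fov"]),cx=float(z["cx"]),cy=float(z["cy"]),world_from_camera=z["T"])
Z=W[...,2];v,u=np.mgrid[:400,:640];g=p.sum(2)/3
r=np.hypot(W[...,0]-.623,W[...,1]-.053)
s=(Z>.093)&(Z<.105)&(r<.06);c=ring(W[s][:,:2],[.623,.053]);print("ring",c,np.median(Z[s]),s.sum())
# pixel-based bore ellipse: dark gap boundary inside collar at rim
box=(u>270)&(u<376)&(v<102)
x=box&(Z>.08)&(Z<.097)&(np.hypot(W[...,0]-c[0],W[...,1]-c[1])<.022)&(g>115)
P=onplane(i,np.c_[u[x],v[x]],.09);m=(P.max(0)+P.min(0))/2;print("cross",x.sum(),P.mean(0),m,ccross(P,P.mean(0),.01),Z[x].mean())
print((lambda k:'\n'.join(''.join('#' if x[a,b] else '.' for b in range(295,350)) for a in range(18,70,2)))(0))
s=(Z>.045)&(Z<.064)&(np.hypot(W[...,0]-.518,W[...,1]-.085)<.045)&(v>110)&(v<215);Q=W[s];print("cup",np.percentile(Q[:,2],[5,50,95]))
t=Q[Q[:,2]>.053];print(cv2.minEnclosingCircle(t[:,:2].astype(np.float32)))
s=(Z>.08)&(Z<.092)&(u>300)&(u<345)&(v>118)&(v<195);print("duct",cv2.minAreaRect(W[s][:,:2].astype(np.float32)))
# top-cam jar rib
z=np.load("top0.npz");W=z["W"];p=z["p"].astype(int);g=p.sum(2)/3;I=camera_info("top")
s=(np.hypot(W[...,0]-.484,W[...,1]-.279)<.03)&(W[...,2]>.08)
x=s&(g>75);vv,uu=np.nonzero(x);P=onplane(I,np.c_[uu,vv],.093);print("rib",x.sum(),P.mean(0),ccross(P,P.mean(0),.01))
print('\n'.join(' '.join('%3d'%g[a,b] for b in range(186,216)) for a in range(219,247,2)))
E
```

```text
ring [0.62337558 0.05388946] 0.09851609651409482 4231
cross 951 [0.62385661 0.05363557] [0.62053892 0.05522524] (np.float64(54.5), np.float64(1.9289583004108946)) 0.08904249277726935
..............................######...................
.............................#########.................
............................###########................
............................###########................
...........................###########.................
...........................###########.................
..........................###########..................
.....########............###########...................
....##############.....#############...................
....###############################....................
....###############################....................
.....###############################...................
........##################....###########..............
..............############....################.........
..................##############################.#.....
....................##.############################....
....................#
[... 1817 characters left out ...]
  57  54  78 133 152 143  87  38  48  57  60  58  54  54  55  47  29  39  45  46  57  78  98  97  77
113  76  56  59  55  61  57  91 149 156 134  70  49  58  60  59  58  57  53  45  36  37  49  48  48  67  94  90  81  72
124 117  94  68  52  55  56  84 127 132 110  63  54  57  58  57  54  44  37  38  44  50  51  48  68  95  96  84  71  73
125 126 125 119 100  83  69  59  58  49  45  49  55  49  38  33  34  39  49  49  51  54  61  79  91  84  76  73  73  78
126 123 122 126 127 128 123 136 160 139  99  71  59  53  49  51  53  57  56  69  76  93  99 102  90  77  74  77  80  82
126 126 124 124 126 124 125 124 128 132 133 133 138 138 111  99  95  92  91  87  93  99  89  78  76  79  78  84  84  82
```

```bash
python3 -m handwheel '{"hand":[1,1,1,1,1,1,1,1,1],"translation":[[-8,30,0],[-15,65,0],[-23,100,0],[-31,135,0],[-36,165,0],[-40,185,0],[-42,196,0],[-42,196,0],[-42,196,0]],"turn":[[0,0,0],[0,0,0],[0,0,0],[0,0,0],[0,0,0],[0,0,0],[0,0,0],[0,0,0],[0,0,0]]}'
python3 - <<'E'
from g import *
o=robot.get_obs();p,d,i=cap("wrist");save("w5.png",p);W=pts(d,i);print(o["position"],o["q"].round(3))
Z=W[...,2];g=p.astype(int).sum(2)/3;np.savez("w5.npz",p=p,W=W)
s=(np.hypot(W[...,0]-.484,W[...,1]-.279)<.033)&(Z>.082)&(Z<.1)
Q=W[s];print("lid",s.sum(),cv2.minEnclosingCircle(Q[:,:2].astype(np.float32)),np.percentile(Q[:,2],[5,50,95]))
for th in (95,110,125):
    v,u=np.nonzero(s&(g>th));P=onplane(i,np.c_[u,v],.093);c=np.median(P,0);
    A=[ (ccross(P,c+[a,b],.01)[1],a,b) for a in np.arange(-.004,.005,.001) for b in np.arange(-.004,.005,.001)];m=min(A)
    print(th,len(u),c,m,ccross(P,c+m[1:],.01))
x=s&(g>110);v,u=np.nonzero(s);print('\n'.join(''.join('#' if x[a,b] else '.' for b in range(u.min(),u.max())) for a in range(v.min(),v.max(),2)))
# same refine for drive
z=np.load("w4.npz");W=z["W"];p=z["p"].astype(int);I=dict(vertical_fov=float(z["fov"]),cx=float(z["cx"]),cy=float(z["cy"]),world_from_camera=z["T"])
g=p.sum(2)/3;Z=W[...,2]
for th in(115,130,145):
    x=(Z>.084)&(Z<.097)&(np.hypot(W[...,0]-.6236,W[...,1]-.0537)<.020)&(g>th);v,u=np.nonzero(x);P=onplane(I,np.c_[u,v],.089);c=np.median(P,0)
    m=min((ccross(P,c+[a,b],.01)[1],a,b) for a in np.arange(-.004,.005,.001) for b in np.arange(-.004,.005,.001));print("drive",th,len(u),c+m[1:],ccross(P,c+m[1:],.01))
E
```

```text
time: 6.72
position: [0.475, 0.2796, 0.2322]
tool_rot: [0.989, -0.149, -0.001, 0.001]
ft_force: [0.8, 0.2, 0.9]
grip_width: 0.0866
grip_force: 0.0
[0.47498275 0.27958631 0.23222746] [ 3.300e-01  4.410e-01  1.627e+00 -1.000e-03  1.076e+00  2.200e+00]
lid 3260 ((0.48507368564605713, 0.28049176931381226), 0.027487922459840775) [0.08836058 0.0899398  0.09420328]
95 923 [0.48495978 0.28110374] (np.float64(2.1721702708631008), np.float64(0.0), np.float64(-0.001)) (np.float64(3.0000000000000004), np.float64(2.1721702708631008))
110 820 [0.48483849 0.28101701] (np.float64(1.9390165276172235), np.float64(0.0), np.float64(0.0)) (np.float64(2.75), np.float64(1.9390165276172235))
125 685 [0.48463522 0.28143266] (np.float64(1.7404092129548838), np.float64(0.0), np.float64(-0.001)) (np.float64(3.0000000000000004), np.float64(1.7404092129548838))
................................................................
................................................................
................................................................
.............................................................
[... 1390 characters left out ...]
.............#########.....................
.......#..........................##########....................
.........#.........................#.########...................
....................................#########...................
.....................................######.....................
................................................................
................................................................
drive 115 932 [0.62459874 0.05340034] (np.float64(54.5), np.float64(1.8581935395160345))
drive 130 878 [0.62437656 0.05314418] (np.float64(54.5), np.float64(1.7797178289835656))
drive 145 823 [0.62439592 0.05319228] (np.float64(54.5), np.float64(1.6946766329205085))
```

View pics/w5.png

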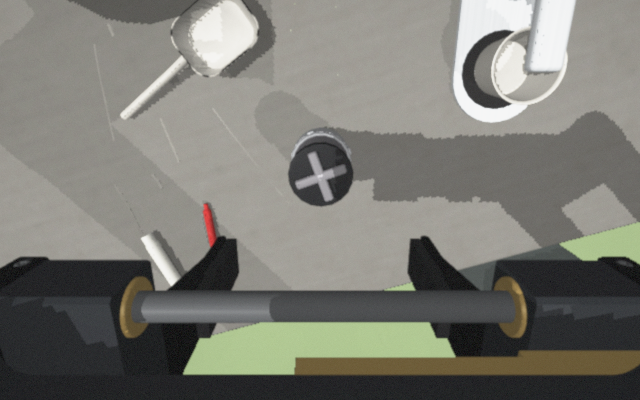

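The jar lid is at px (321,174), and the rib runs at 3° (mod 90) in world against 54.5° for the drive, so the turn needed is +51.5° (0.9 rad). I'll grasp now.

```bash
python3 -m handwheel '{"hand":[1,1,1,1,1,1,1,0,0,0,0,0],"translation":[[9,-1,-40],[9,-1,-80],[9,-1,-115],[9,-1,-145],[9,-1,-165],[9,-1,-172],[9,-1,-172],[9,-1,-172],[9,-1,-172],[9,-1,-172],[9,-1,-172],[9,-1,-172]],"turn":[[0,0,0],[0,0,0],[0,0,0],[0,0,0],[0,0,0],[0,0,0],[0,0,0],[0,0,0],[0,0,0],[0,0,0],[0,0,0],[0,0,0]]}' 30
python3 -m handwheel '{"hand":[0,0,0,0,0],"translation":[[0,0,0],[0,0,25],[0,0,60],[0,0,100],[0,0,100]],"turn":[[0,0,0],[0,0,0],[0,0,0],[0,0,0],[0,0,0]]}'
```

```text
time: 7.77
position: [0.4852, 0.2793, 0.0627]
tool_rot: [0.989, -0.149, 0.001, -0.001]
ft_force: [0.8, -0.7, 0.2]
grip_width: 0.0615
grip_force: 0.0
time: 8.18
position: [0.4887, 0.2808, 0.1681]
tool_rot: [0.989, -0.149, 0.006, -0.003]
ft_force: [2.9, 0.5, -1.5]
grip_width: 0.0532
grip_force: 30.1
```

The fingers were still closing when the lift began, so I'll check how the jar sits in the grip.

```bash
python3 -m handwheel '{"hand":[0,0],"translation":[[0,0,0],[0,0,0]],"turn":[[0,0,0],[0,0,0]]}'
python3 - <<'E'
from g import *
o=robot.get_obs();p,d,i=cap("wrist");save("w6.png",p);W=pts(d,i);np.savez("w6.npz",p=p,W=W);Z=W[...,2]
v,u=np.mgrid[:400,:640]
for a,b in((240,285),(325,350)):
    s=(np.hypot(W[...,0]-.485,W[...,1]-.279)<.035)&(Z<.25)&(Z>.03)&(v>a)&(v<b)&(u>265)&(u<380);Q=W[s];print(s.sum(),np.percentile(Q[:,2],[5,25,50,75,95,99]).round(4))
    t=Q[(Q[:,2]>.18)];A=np.c_[t[:,:2]-[.485,.279],np.ones(len(t))];print(np.linalg.lstsq(A,t[:,2],rcond=None)[0])
p,d,i=cap("side");save("s6.png",cv2.resize(p[150:300,300:420],None,fx=5,fy=4)); 
E
```

```text
time: 8.35
position: [0.4835, 0.2788, 0.161]
tool_rot: [0.989, -0.149, -0.001, 0.0]
ft_force: [-1.0, -0.2, -2.8]
grip_width: 0.0535
grip_force: 30.1
4993 [0.1566 0.1849 0.188  0.1886 0.1916 0.1927]
[-0.2210152   0.08041636  0.19203526]
2677 [0.1877 0.1883 0.1889 0.192  0.1929 0.1933]
[ 0.298947   -0.06638305  0.19362178]
```

View pics/w6.png

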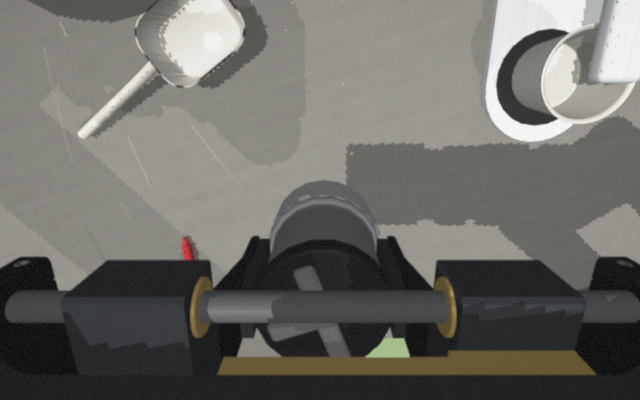

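The lid is level at z 0.1885, so the grasp is 62.5 mm up the jar, as planned. I carry it over the mill, turning +0.9 rad.

```bash
python3 -m handwheel '{"hand":[0,0,0,0,0,0,0,0,0,0,0,0],"translation":[[0,0,30],[15,-25,40],[33,-55,40],[52,-85,40],[70,-115,40],[89,-145,40],[107,-175,40],[126,-205,40],[135,-221,40],[139,-227,40],[139,-227,40],[139,-227,40]],"turn":[[0,0,0.05],[0,0,0.15],[0,0,0.25],[0,0,0.35],[0,0,0.45],[0,0,0.55],[0,0,0.65],[0,0,0.75],[0,0,0.85],[0,0,0.9],[0,0,0.9],[0,0,0.9]]}'
python3 - <<'E'
from g import *
o=robot.get_obs();p,d,i=cap("wrist");save("w7.png",p);W=pts(d,i);np.savez("w7.npz",p=p,W=W);Z=W[...,2];print(o["position"],o["q"].round(3),o["tool_rot"].round(3))
v,u=np.mgrid[:400,:640];g=p.astype(int).sum(2)/3
s=(Z>.094)&(Z<.104)&(np.hypot(W[...,0]-.624,W[...,1]-.053)<.06)&(v<260);Q=W[s];print("ring",s.sum(),ring(Q[:,:2],[.624,.053]))
m=s.astype(np.uint8);c=max(cv2.findContours(m,0,1)[0],key=cv2.contourArea)[:,0];P=np.array([W[y,x,:2] for x,y in c]);P=P[np.hypot(*(P-[.624,.053]).T)>.037]
print("outer",fit(P,.041,[.624,.053]),len(P))
s=(np.hypot(W[...,0]-.624,W[...,1]-.052)<.033)&(Z>.21)&(Z<.245)&(u>250)&(u<390);Q=W[s];print("lid",s.sum(),np.percentile(Q[:,2],[25,50,95]),cv2.minEnclosingCircle(Q[:,:2].astype(np.float32)))
a=s&(g>110);P=W[a][:,:2];c=np.array([.624,.052]);mm=min((ccross(P,c+[a,b],.01)[1],a,b) for a in np.arange(-.005,.006,.001) for b in np.arange(-.005,.006,.001));print("rib",len(P),mm,ccross(P,c+mm[1:],.01))
E
```

```text
time: 9.45
position: [0.6224, 0.0519, 0.1993]
tool_rot: [0.956, 0.294, -0.002, -0.001]
ft_force: [-0.4, 0.7, -1.7]
grip_width: 0.0535
grip_force: 30.1
[0.62236127 0.05187036 0.19929771] [-0.096  0.577  1.472  0.     1.098  0.878] [ 0.956  0.294 -0.002 -0.001]
ring 3115 [0.62546464 0.05464414]
outer (array([0.6263, 0.0552]), np.float64(1.02)) 266
lid 9853 [0.22605592 0.2267554  0.23101459] ((0.6242530941963196, 0.055889248847961426), 0.029335198923945427)
rib 342 (np.float64(1.271489457756719), np.float64(-0.001), np.float64(0.001)) (np.float64(51.25), np.float64(1.271489457756719))
```

View pics/w7.png

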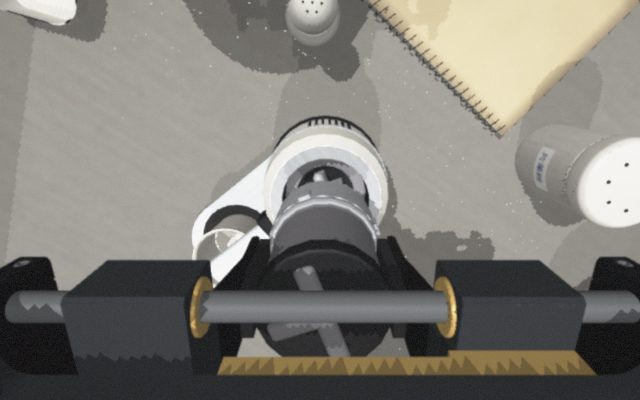

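```bash
python3 -m handwheel '{"hand":[0,0,0,0,0,0,0,0,0],"translation":[[1,0,-15],[1,0,-30],[1,0,-37],[1,0,-40],[1,0,-43],[1,0,-46],[1,0,-48],[1,0,-48],[1,0,-48]],"turn":[[0,0,0],[0,0,0],[0,0,0],[0,0,0],[0,0,0],[0,0,0],[0,0,0],[0,0,0],[0,0,0]]}'
```

```text
time: 10.25
position: [0.6248, 0.052, 0.1539]
tool_rot: [0.955, 0.295, 0.0, 0.0]
ft_force: [0.4, 0.1, -2.4]
grip_width: 0.0535
grip_force: 30.1
```

```bash
python3 -m handwheel '{"hand":[0,0,0,0,0,0,0],"translation":[[0,0,-1],[0,0,-2],[0,0,-3],[0,0,-4],[0,0,-5],[0,0,-6],[0,0,-6]],"turn":[[0,0,0],[0,0,0],[0,0,0],[0,0,0],[0,0,0],[0,0,0],[0,0,0]]}'
```

```text
time: 10.83
position: [0.6244, 0.0521, 0.1472]
tool_rot: [0.955, 0.295, -0.0, -0.0]
ft_force: [-0.4, 0.2, -2.1]
grip_width: 0.054
grip_force: 30.1
```

No force below the unmeshed height, so the socket has dropped over the cross. I bring it home, then press.

```bash
python3 -m handwheel '{"hand":[0,0,0,0,0,0,0,0],"translation":[[0,0,-1.5],[0,0,-3],[0,0,-4.5],[0,0,-5],[0,0,-5],[0,0,-5],[0,0,-5],[0,0,-5]],"turn":[[0,0,0],[0,0,0],[0,0,0],[0,0,0],[0,0,0],[0,0,0],[0,0,0],[0,0,0]]}' 45
python3 -m handwheel '{"hand":[0,0,0,0,0,0,0,0],"translation":[[0,0,-1],[0,0,-2],[0,0,-3],[0,0,-4],[0,0,-5],[0,0,-5.5],[0,0,-5.5],[0,0,-5.5]],"turn":[[0,0,0],[0,0,0],[0,0,0],[0,0,0],[0,0,0],[0,0,0],[0,0,0],[0,0,0]]}'
```

```text
time: 11.5
position: [0.6246, 0.0521, 0.1426]
tool_rot: [0.955, 0.295, 0.0, 0.0]
ft_force: [-0.1, 0.9, -2.7]
grip_width: 0.0532
grip_force: 45.0
time: 12.17
position: [0.625, 0.0521, 0.138]
tool_rot: [0.955, 0.295, 0.001, 0.0]
ft_force: [-2.7, 0.0, 7.3]
grip_width: 0.0533
grip_force: 45.0
```

```bash
python3 -m handwheel '{"hand":[0,0,0,0,0,0,0],"translation":[[0,0,-1],[0,0,-1.5],[0,0,-1.5],[0,0,-1.5],[0,0,-1.5],[0,0,-1.5],[0,0,-1.5]],"turn":[[0,0,0],[0,0,0],[0,0,0],[0,0,0],[0,0,0],[0,0,0],[0,0,0]]}'
python3 - <<'E'
from g import *
p,d,i=cap("wrist");save("w8.png",p);W=pts(d,i);Z=W[...,2];v,u=np.mgrid[:400,:640]
s=(np.hypot(W[...,0]-.624,W[...,1]-.052)<.03)&(Z>.15)&(Z<.19)&(u>255)&(u<385);print("lid z",np.percentile(Z[s],[25,50,95]))
s=(Z>.045)&(Z<.064)&(np.hypot(W[...,0]-.516,W[...,1]-.086)<.045);print("cup",s.sum(),np.percentile(W[s],50,axis=0))
p,d,i=cap("top");W=pts(d,i);Z=W[...,2];s=(Z>.05)&(Z<.064)&(np.hypot(W[...,0]-.513,W[...,1]-.086)<.04);print("cup top",s.sum(),cv2.minEnclosingCircle(W[s][:,:2].astype(np.float32)))
E
```

```text
time: 12.75
position: [0.625, 0.0521, 0.1369]
tool_rot: [0.955, 0.295, 0.001, 0.0]
ft_force: [-1.7, 0.4, 8.4]
grip_width: 0.053
grip_force: 45.1
lid z [0.1638077  0.16443886 0.16865738]
cup 145 [0.54513006 0.09100186 0.05060678]
cup top 19 ((0.5119221210479736, 0.05889955535531044), 0.01772206276655197)
```

View pics/w8.png

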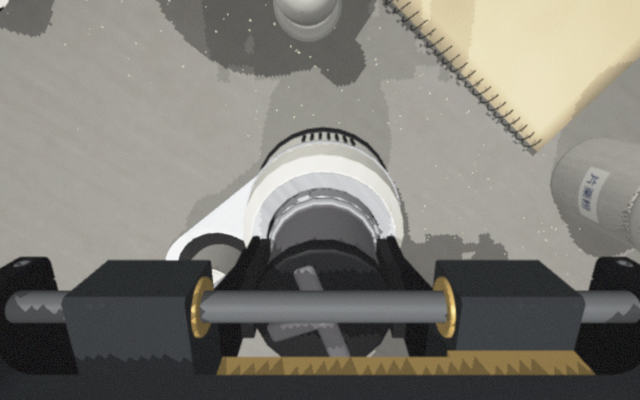

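The jar sits in the collar at px (325,235). Its lid height puts the underside about 5.4 mm below the seat, which agrees with the 8.4 N push. I'm handing in.

```bash
python3 -c "from rig import hand_in; print(hand_in())"
```

```text
the job is handed in; nothing more can be done
None
```

The job is handed in, though no verdict came back: I released the cup upright on the pad under the outlet, and the jar is meshed and held pressed about 5.4 mm into the spring ring, past the 3 mm the mill needs to run.

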